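# Make up a batch of coconut halves and hold the grater's run lever

## Robot

A 7-joint arm with a two-finger parallel gripper is mounted at the origin on the work surface. World frame = base frame: x ahead of the robot, y to its left, z up, the work surface at z = 0. Lengths are in m, angles in rad, forces in N, time in s.
With the tool pointing down it reaches from about 0.4 to 0.9 m from the base axis. Payload 5.5 kg.
Tool frame: the origin (TCP) lies on the centre line of the jaws, within the pads' length; the fingertips stand 22 mm ahead of it and the grasp point (between the pads) lies 3 mm ahead of it; x points along the fingers, z is the direction in which the jaws open and shut, and the axes are right-handed (so a half turn about x gives the same grasp; the last joint's range is limited). The gripper opens to 92 mm and grips with 3 to 60 N. Pads are 19 mm wide; open, the fingers measure 130 mm over their backs; the gripper's body (75 mm by 190 mm) begins 47 mm behind the grasp point.
Start: joints at [-0.866, 0.501, -0.427, 1.55, 0.221, 1.138, -0.21], TCP at [0.278, 0.588, 0.249] pointing down, gripper open.
Joint ranges: [-2.88, 2.88], [-0.31, 2.03], [-1.54, 1.56], [0.2, 2.42], [-1.41, 4.55], [0.19, 2.02], [-2.57, 2.57]. Speed limits (rad/s): [2.57, 2.57, 3.14, 3.14, 3.14, 3.14, 3.14].

## Interface

Orientations are given as a unit quaternion [x, y, z, w].
In Python, from plant import arm gives the robot as it stands. The module is installed in compiled form; this text tells all that it offers.
- The arm moves only by the shell command python3 -m pendant 'ROWS' [FORCE]. ROWS is JSON, a list of rows, each a list of 3 entries, a list of its own where there are three numbers: the closure, from -1 (fully open) to 1 (shut), then the shift along the tool's x, y, z in m, then the turn about the tool's x in degrees. In form: [[fingers, [dx, dy, dz], yaw], ...]. A call has 1 to 20 rows; each row shifts and turns the commanded pose from where the row before left it, along the tool's axes as they then stand; what a row does not reach is not made up. A row lasts 1/12 s, in which the tool goes at most 41.7 mm and 7.16 degrees, less where a joint would pass 70% of its speed; a pose out of reach is approached as far as the arm can. A call with a gripper value outside its range is refused whole. The fingers move at their own pace and stop on an object; FORCE is the grip in N (left out, the last holds). Time passes only in rows, so rows that do not move let the fingers close. It gives the time, the measured TCP pose, the force and the opening at its end, in the units of the state.
- arm.get_obs(): the state, without advancing time (a new reading comes with each control period).
- arm.snapshot(name): name is "side" or "top"; returns the picture (384x512x3 uint8, blue, green, red); there is no depth.
- arm.get_calibration(name): a dict with "fov_y" (degrees; the focal length in pixels is half the picture's height over the tangent of half this angle, whatever the lens; pixels are square), "cx", "cy" (the principal point, pixels), "k1" (the pictures are not rectified: a ray, as slopes to the right and down, at radius r is drawn at 1 + k1 r^2 times it, then the intrinsics apply), "T" (4x4, takes a point from camera to world coordinates). Camera axes: x right, y up, looking along -z (the intrinsics and any distortion apply to the point x, -y, -z); pixel columns grow to the right and rows downward; lengths in m; the calibration is good to about 2 mm. A picture is of the moment at which its call begins. get_calibration takes no time and is no camera call.
- arm.sign_off(): hands the job in, once; it reports no verdict.
The state is a dict: "time_s": time; "q": joint angles; "qvel": joint speeds; "joint_torque": joint torques, N m; "ee_pos": TCP position; "tcp_rot": TCP orientation; "force": force on the tool from outside, world axes, zero at the start; "moment": the same for the moment, N m; "grip_width": finger opening in m.
Only numpy, scipy, OpenCV 4.12 (cv2) and the standard library are available. Lean on these libraries where they do the work, as an engineer would, in place of code of your own. Each camera call takes 0.05 s, during which the arm holds its last target.

## Task

Fill the grater's round loading pan to a batch of exactly three coconut halves, each lying flat in it cut side up: one is already there, so add two and leave the one left over out on the table. Then flip the safety catch on the gearbox all the way over towards the pan, and only after that pull the run lever it guards fully towards the robot, to its stop, and hold it there with the gripper: the lever springs back, so the program finishes while still holding it. Leave the tumbler, the jar and the brush alone.

Things in the scene. Friction and masses are not known exactly. Their poses are not given: they have to be found in the camera images.
- machine: the grater, fixed: green gearbox 100 mm high with lever and catch on top, behind it (+x) a green motor (148 mm high) and a steel bowl (205 mm high), on its -y side a round pan on an arm. Origin on the table under the lever's pivot; the gearbox spans x -60 to 70 mm, y -75 to 75 mm. x points away from the robot (yaw -0.1 to 0.25 rad), y left, z up.
- pan_center (a point): centre of the upper face of the loading pan's floor, 30 mm above the table, 235 mm from the machine's origin along its -y. The pan is a round aluminium dish, 254 mm wide inside, with a rim 15 mm high and 4 mm thick; the three halves fit side by side.
- half_a_center (a point): half coconut, cut side up: a bowl 84 mm across, 46 mm high, 140 g, rim 10 mm thick (brown shell, white flesh) round a hollow 64 mm wide, 36 mm deep; the upper 16 mm are upright, below it narrows to a flat foot 44 mm across. Pinch it across the rim. The point is on its axis (z), 23 mm above its foot. In the pan, off centre, at the start.
- half_b_center (a point): half coconut, cut side up: a bowl 84 mm across, 46 mm high, 140 g, rim 10 mm thick (brown shell, white flesh) round a hollow 64 mm wide, 36 mm deep; the upper 16 mm are upright, below it narrows to a flat foot 44 mm across. Pinch it across the rim. The point is on its axis (z), 23 mm above its foot. On the table, right of the pan, at the start.
- half_c_center (a point): half coconut, cut side up: a bowl 84 mm across, 46 mm high, 140 g, rim 10 mm thick (brown shell, white flesh) round a hollow 64 mm wide, 36 mm deep; the upper 16 mm are upright, below it narrows to a flat foot 44 mm across. Pinch it across the rim. The point is on its axis (z), 23 mm above its foot. On the table, right of the pan, at the start.
- half_d_center (a point): half coconut, cut side up: a bowl 84 mm across, 46 mm high, 140 g, rim 10 mm thick (brown shell, white flesh) round a hollow 64 mm wide, 36 mm deep; the upper 16 mm are upright, below it narrows to a flat foot 44 mm across. Pinch it across the rim. The point is on its axis (z), 23 mm above its foot. On the table, right of the pan, at the start.
- catch (a joint): safety catch, rad: 0 = on (its blade lies across the slot before the lever and stops it), 1.3 = fully flipped, at its stop; flipped means beyond 1.0. It turns about a level axis along the machine's x: pushing its upright tab to the machine's -y (towards the pan) lifts the blade clear. It stays where it is left; about 2 N at the tab move it.
- catch_tab (a point): middle of the tab's top end, 57 mm from the hinge axis. The tab is a steel plate, upright at joint 0, 22 mm (machine x) by 10 mm (y). The blade (10 mm thick, 80 mm long) lies level towards +y of the hinge, 33 mm farther to +x than the tab, so there is room beside the tab on its +y side.
- catch_hinge (a point): point on the catch's hinge axis, under the tab: 112 mm above the table and 12 mm above the gearbox top, at (-30, -55) mm in the machine's frame. Does not move.
- lever (a joint): run lever, rad: 0 = at rest (leaning 0.25 rad to the machine's +x), 0.55 = fully pulled, at its stop (leaning 0.30 rad to -x, towards the robot). It turns about a level axis along the machine's y, 50 mm above the table over the machine's origin. A spring returns it: 4 N at the grip to start it, 10 N at the stop.
- lever_grip (a point): black round grip bar across the lever's top, along the machine's y: 18 mm thick, 66 mm long. The point is its centre, 140 mm from the lever's pivot; at rest 186 mm above the table and 35 mm to the machine's +x of its origin; fully pulled 76 mm nearer the robot at nearly the same height (184 mm). It turns with the lever.
- tumbler: bystander: steel tumbler, 72 mm wide, 95 mm high, standing on the table; origin at its foot.
- jar: bystander: white jar with a steel lid, 68 mm wide, 100 mm high, standing on the table; origin at its foot.
- brush: bystander: cleaning brush lying on the table, left of the machine; origin under its middle.

How it is judged:
By the outcome, as a careful person would: the job done as asked, in the order asked, and still so for the second after the job is handed in, while the arm keeps its last pose, push and grip.
It also fails if it takes over 64 s, if anything falls off the work surface, if the arm or the gripper's body presses on something with over 40 N, if the wrist force passes 120 N, or if a joint passes its speed limit or range.

## Working session

There is one attempt and no reset: what is moved stays moved. The work goes in short steps, Python scripts to look and compute and a shell command to move; the robot and the scene stay as the last step left them, time stands still between calls to the robot, and variables do not carry over. Pictures are saved under pics/ and viewed, and the job is handed in when it is done.

```bash
mkdir -p pics; python3 - <<'E'
from plant import arm
import cv2,numpy as np
o=arm.get_obs()
for k,v in o.items(): print(k,np.round(v,3))
for n in("side","top"):
    cv2.imwrite(f"pics/{n}0.png",arm.snapshot(n)); c=arm.get_calibration(n); print(n,{k:(np.round(v,3).tolist() if k=='T' else v) for k,v in c.items()})
E
```

```text
time_s 0.0
q [-0.866  0.502 -0.427  1.551  0.221  1.138 -0.21 ]
qvel [-0.001  0.002  0.002 -0.003  0.    -0.     0.   ]
joint_torque [ 0.0000e+00 -5.6659e+01 -5.8160e+00 -2.7910e+01 -6.9000e-02  3.1000e-02
  0.0000e+00]
ee_pos [0.278 0.587 0.248]
tcp_rot [-0.379  0.598  0.378  0.597]
force [ 0.807  0.135 -0.04 ]
moment [ 0.025 -0.032 -0.036]
grip_width 0.092
side {'fov_y': 49.904915094232564, 'cx': 255.78116486744258, 'cy': 195.62788861985638, 'k1': 0.023763382563767955, 'T': [[0.864, 0.326, -0.384, -0.056], [-0.503, 0.558, -0.66, -1.049], [-0.001, 0.763, 0.646, 1.165], [0.0, 0.0, 0.0, 1.0]]}
top {'fov_y': 50.25419792028215, 'cx': 261.10884961736576, 'cy': 195.56010756050304, 'k1': -0.05811732143414002, 'T': [[0.004, 0.998, -0.068, 0.451], [-1.0, 0.004, 0.004, -0.007], [0.004, 0.068, 0.998, 1.661], [0.0, 0.0, 0.0, 1.0]]}
```

View pics/top0.png

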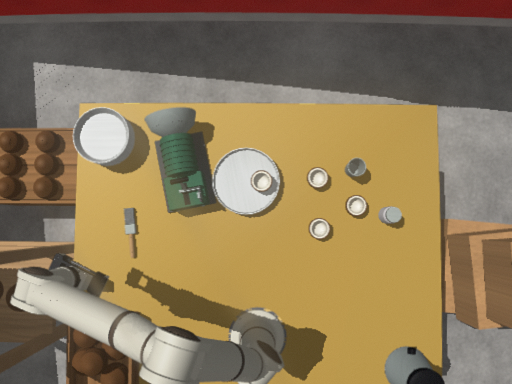

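View pics/side0.png

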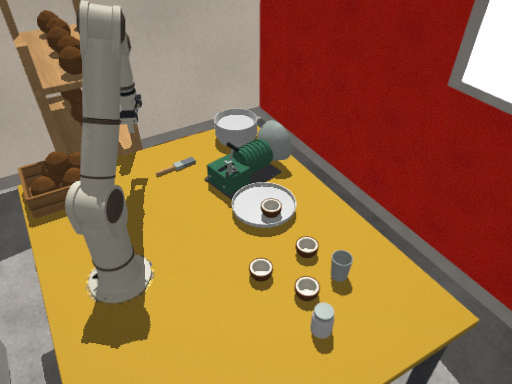

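The top view shows the pan at about (247,181), with half a in it at (261,181). The loose halves are at (317,178), (357,206) and (319,229). The tumbler is at (356,168), the jar at (391,215) and the gearbox near (187,190). I'll enlarge these areas.

```bash
cat > h.py <<'E'
import numpy as np,cv2
from plant import arm
def cam(n):
    c=arm.get_calibration(n); f=192/np.tan(np.radians(c['fov_y']/2))
    return f,c['cx'],c['cy'],c['k1'],np.array(c['T'])
def ray(n,u,v):
    f,cx,cy,k,T=cam(n); d=np.array([(u-cx)/f,(v-cy)/f]); s=d.copy()
    for _ in range(20): s=d/(1+k*(s@s))
    return T[:3,3],T[:3,:3]@np.array([s[0],-s[1],-1])
def onz(n,u,v,z):
    o,d=ray(n,u,v); return o+d*(z-o[2])/d[2]
def proj(n,p):
    f,cx,cy,k,T=cam(n); q=T[:3,:3].T@(np.asarray(p,float)-T[:3,3]); s=np.array([q[0],-q[1]])/-q[2]; s=s*(1+k*(s@s)); return np.array([cx+f*s[0],cy+f*s[1]])
def tri(a,b):
    (o1,d1),(o2,d2)=ray('top',*a),ray('side',*b)
    A=np.stack([d1,-d2],1); t=np.linalg.lstsq(A,o2-o1,rcond=None)[0]
    p,q=o1+d1*t[0],o2+d2*t[1]; return (p+q)/2,np.linalg.norm(p-q)
def crop(img,x0,y0,w,h,s,out):
    c=cv2.resize(img[y0:y0+h,x0:x0+w],None,fx=s,fy=s,interpolation=cv2.INTER_CUBIC)
    for x in range((x0+9)//10*10,x0+w,10):
        X=int((x-x0+.5)*s); cv2.line(c,(X,0),(X,5),(0,0,255),1)
        if x%20==0: cv2.putText(c,str(x),(X-10,16),0,.38,(0,0,255),1)
    for y in range((y0+9)//10*10,y0+h,10):
        Y=int((y-y0+.5)*s); cv2.line(c,(0,Y),(5,Y),(0,0,255),1); 
        if y%20==0: cv2.putText(c,str(y),(7,Y+4),0,.38,(0,0,255),1)
    cv2.imwrite(out,c)
E
python3 - <<'E'
from h import *
t=cv2.imread('pics/top0.png'); s=cv2.imread('pics/side0.png')
crop(t,150,110,140,110,5.5,'pics/t_mach.png')
crop(t,280,140,140,110,5.5,'pics/t_halves.png')
crop(s,195,110,120,120,5,'pics/s_mach.png')
E
```

```text
(no output)
```

View pics/t_mach.png

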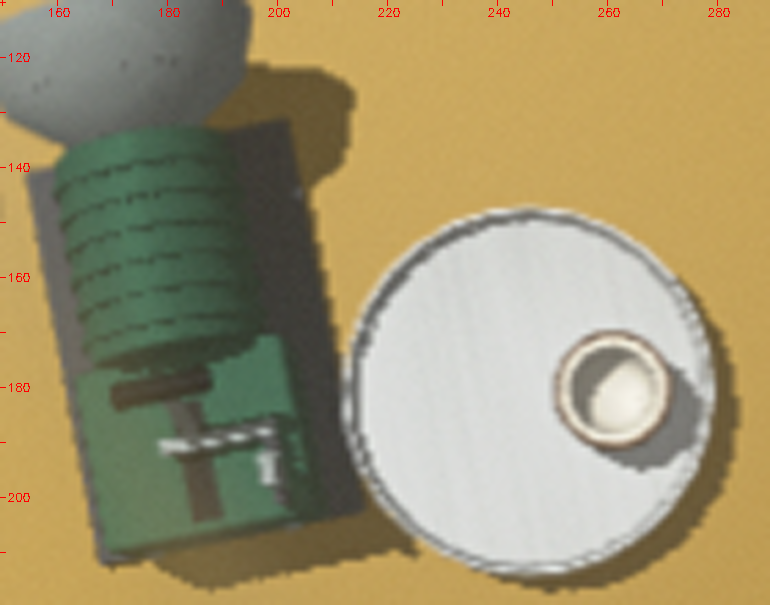

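View pics/t_halves.png

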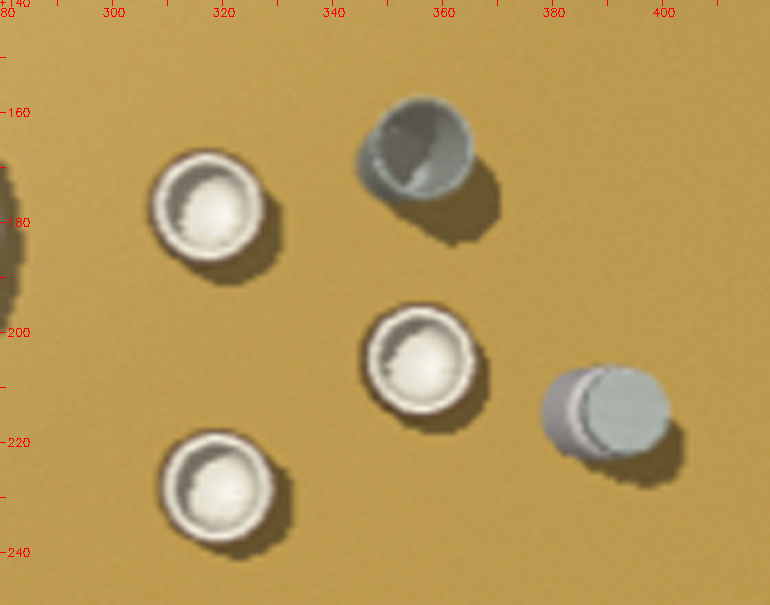

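View pics/s_mach.png

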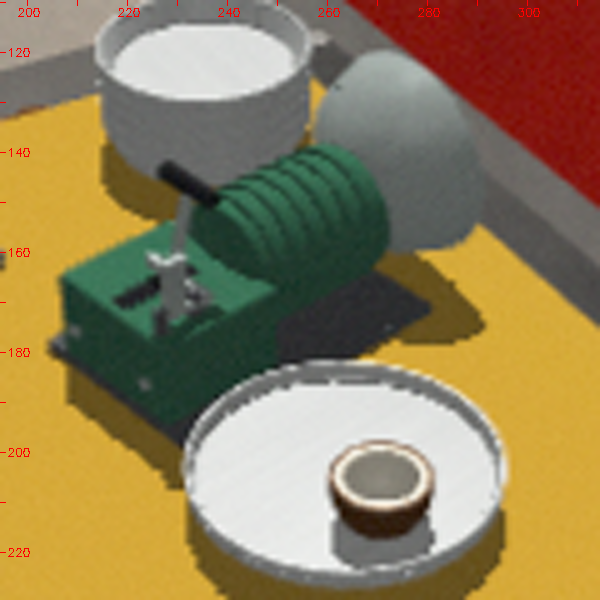

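```bash
python3 - <<'E'
from h import *
P=lambda x,y,a,b:(x/5.5-.5+a,y/5.5-.5+b)
for n,(x,y,a,b,z) in dict(pan=(529.5,392,150,110,.045),a=(612,390,150,110,.076),b=(208,205,280,140,.046),c=(420,359,280,140,.046),d=(217,487,280,140,.046),tum=(423,148,280,140,.095),jar=(625,411,280,140,.1),grip=(161,382,150,110,.190),gFL=(104,550,150,110,.1),gFR=(305,520,150,110,.1),gBR=(278,335,150,110,.1),gBL=(78,374,150,110,.1)).items():
    print(n,np.round(onz('top',*P(x,y,a,b),z),4))
Q=lambda x,y:(x/5-.5+195,y/5-.5+110)
print(tri(P(161,382,150,110),Q(188,183)))
# pan from side: ellipse ends 
print('pan side',onz('side',*Q(345,473),.045),'a',onz('side',*Q(382,476),.076))
E
```

```text
pan [0.6191 0.0472 0.045 ]
a [ 0.6175 -0.0122  0.076 ]
b [ 0.6362 -0.2369  0.046 ]
c [ 0.5253 -0.3896  0.046 ]
d [ 0.433  -0.2423  0.046 ]
tum [ 0.6717 -0.382   0.095 ]
jar [ 0.4869 -0.5207  0.1   ]
grip [0.6098 0.2848 0.19  ]
gFL [0.5021 0.3404 0.1   ]
gFR [0.5235 0.2007 0.1   ]
gBR [0.6527 0.2213 0.1   ]
gBL [0.6249 0.361  0.1   ]
(array([0.60755382, 0.28728923, 0.18425841]), np.float64(0.006312964531730715))
pan side [0.60977524 0.03315586 0.045     ] a [ 0.61494414 -0.01475069  0.076     ]
```

```bash
cat > ov.py <<'E'
from h import *
def overlay(ox,oy,yaw,tag,src='0',lev=0.,cat=0.):
    c,s=np.cos(yaw),np.sin(yaw)
    W=lambda x,y,z:(ox+c*x-s*y,oy+s*x+c*y,z)
    for n,(x0,y0,w,h,sc) in dict(top=(150,110,140,110,5.5),side=(195,110,120,120,5)).items():
        im=cv2.imread(f'pics/{n}{src}.png')[y0:y0+h,x0:x0+w]; im=cv2.resize(im,None,fx=sc,fy=sc,interpolation=cv2.INTER_CUBIC)
        def pl(pts,col):
            p=np.array([(proj(n,W(*q))-[x0,y0]+.5)*sc for q in pts]); cv2.polylines(im,[np.round(p*16).astype(np.int32)],False,col,1,cv2.LINE_AA,4)
        pl([(-.06,-.075,.1),(.07,-.075,.1),(.07,.075,.1),(-.06,.075,.1),(-.06,-.075,.1)],(0,0,255))
        pl([(-.06,-.075,.0),(-.06,-.075,.1)],(0,0,255));pl([(-.06,.075,.0),(-.06,.075,.1)],(0,0,255))
        t=np.linspace(0,2*np.pi,60)
        for r in(.127,.131): pl([(r*np.cos(a),-.235+r*np.sin(a),.045) for a in t],(255,0,0))
        l=.25-lev; gx,gz=.14*np.sin(l),.05+.14*np.cos(l)
        pl([(gx,-.033,gz),(gx,.033,gz)],(0,255,255))
        ty,tz=-.055-.057*np.sin(cat),.112+.057*np.cos(cat)
        pl([(-.03,-.055,.112),(-.03,ty,tz),(-.041,ty,tz),(-.019,ty,tz)],(255,0,255))
        cv2.imwrite(f'pics/ov_{n}_{tag}.png',im)
E
python3 -c "
from ov import *
overlay(.575,.279,.165,'1')"
```

```text
(no output)
```

View pics/ov_top_1.png

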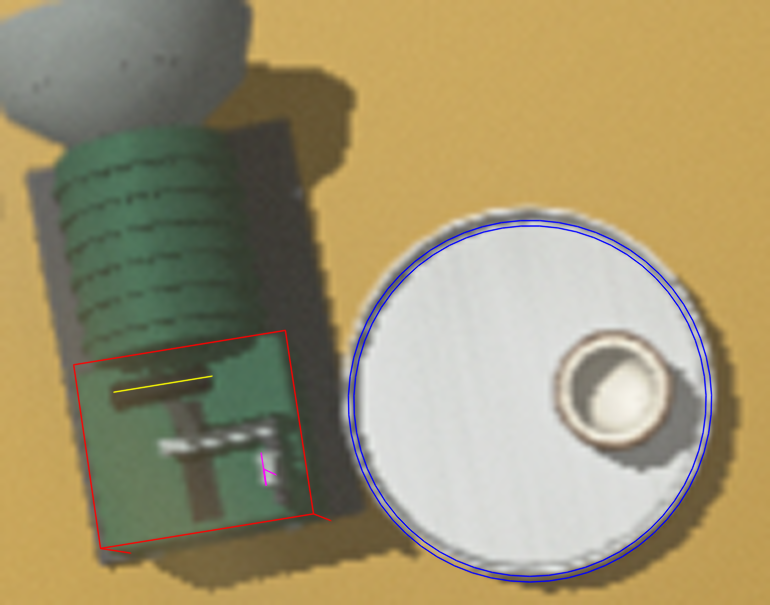

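View pics/ov_side_1.png

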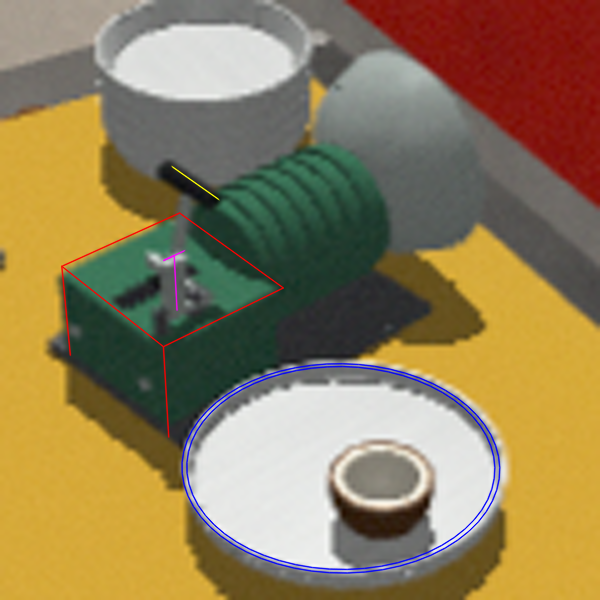

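```bash
cat > plan.py <<'E'
from h import *
from scipy.spatial.transform import Rotation as R
def st():
    o=arm.get_obs(); return np.array(o['ee_pos']),R.from_quat(o['tcp_rot']).as_matrix(),o
def plan(tgt,jaw=None):
    """tgt world TCP; jaw: world yaw (deg) of tool z axis (mod 180). prints yaw first, then shift in tool axes after yaw"""
    p,M,o=st(); cur=np.degrees(np.arctan2(M[1,2],M[0,2])); d=0
    if jaw is not None:
        d=(jaw-cur+90)%180-90      # world yaw change
        d=-d if M[2,0]<0 else d      # tool x down
        M=M@R.from_euler('x',d,degrees=True).as_matrix()
    s=M.T@(np.array(tgt)-p)
    print('t %.2f pos'%o['time_s'],np.round(p,4),'jaw %.1f'%cur,'down',np.round(M[:,0],3),'F',np.round(o['force'],1),'w',round(float(o['grip_width']),4),'q7',np.round(o['q'],2))
    print('TURN %.1f deg'%d,'SHIFT mm',np.round(s*1000,1),'yaw-after axes y',np.round(M[:,1],2),'z',np.round(M[:,2],2))
E
python3 - <<'E'
from plan import *
plan((.433,-.242,.15),0)
plan((.636,-.237,.15),0)
E
```

```text
t 0.10 pos [0.2777 0.587  0.2478] jaw 64.7 down [-0.001 -0.002 -1.   ] F [ 0.2 -1.1  0.8] w 0.0916 q7 [-0.87  0.5  -0.43  1.55  0.22  1.14 -0.21]
TURN 64.7 deg SHIFT mm [  99.  -828.9  155.3] yaw-after axes y [-0.  1. -0.] z [ 1. -0. -0.]
t 0.10 pos [0.2777 0.587  0.2478] jaw 64.7 down [-0.001 -0.002 -1.   ] F [ 0.2 -1.1  0.8] w 0.0916 q7 [-0.87  0.5  -0.43  1.55  0.22  1.14 -0.21]
TURN 64.7 deg SHIFT mm [  98.8 -823.9  358.3] yaw-after axes y [-0.  1. -0.] z [ 1. -0. -0.]
```

```bash
python3 -m pendant '[[-1,[0,0,0],7.1],[-1,[0,0,0],7.1],[-1,[0,0,0],7.1],[-1,[0,0,0],7.1],[-1,[0,0,0],7.1],[-1,[0,0,0],7.1],[-1,[0,0,0],7.1],[-1,[0,0,0],7.1],[-1,[0,0,0],7.1]]' 20
python3 -m pendant '[[-1,[0,-0.025,0.02],0.8],[-1,[0,-0.03,0.025],0],[-1,[0,-0.03,0.025],0],[-1,[0,-0.03,0.025],0],[-1,[0,-0.03,0.025],0],[-1,[0,-0.03,0.025],0],[-1,[0,-0.035,0.01],0],[-1,[0,-0.035,0],0],[-1,[0,-0.035,0],0],[-1,[0,-0.035,0],0],[-1,[0,-0.035,0],0],[-1,[0,-0.035,0],0],[-1,[0,-0.035,0],0],[-1,[0,-0.035,0],0],[-1,[0,-0.035,0],0],[-1,[0,-0.035,0],0]]'
python3 -c "
from plan import *
plan((.433,-.242,.1),0)"
```

```text
time_s: 0.85
ee_pos: [0.2777, 0.5872, 0.2481]
tcp_rot: [-0.003, 0.707, 0.002, 0.707]
force: [-0.2, 0.4, -0.7]
grip_width: 0.0919
time_s: 2.18
ee_pos: [0.4325, 0.0612, 0.2486]
tcp_rot: [0.0, 0.707, 0.0, 0.707]
force: [0.8, -0.6, -0.6]
grip_width: 0.0916
t 2.18 pos [0.4325 0.0612 0.2486] jaw -0.0 down [-0.  0. -1.] F [ 0.8 -0.6 -0.6] w 0.0916 q7 [-0.27  0.09  0.07  2.07 -0.01  0.99 -0.19]
TURN -0.0 deg SHIFT mm [ 148.5 -303.2    0.6] yaw-after axes y [0. 1. 0.] z [ 1.  0. -0.]
```

```bash
python3 -m pendant '[[-1,[0,-0.035,0],0],[-1,[0,-0.035,0],0],[-1,[0,-0.035,0],0],[-1,[0,-0.035,0],0],[-1,[0,-0.035,0],0],[-1,[0,-0.035,0],0],[-1,[0.03,-0.033,0],0],[-1,[0.03,-0.03,0],0],[-1,[0.03,-0.02,0],0],[-1,[0.03,-0.01,0],0],[-1,[0.028,0,0],0],[-1,[0,0,0],0]]'
python3 - <<'E'
from plan import *
t=arm.snapshot('top');s=arm.snapshot('side')
cv2.imwrite('pics/top1.png',t);cv2.imwrite('pics/side1.png',s)
crop(t,270,180,110,90,7,'pics/t1.png'); crop(s,210,200,140,110,5.5,'pics/s1.png')
for z in(.046,): print(proj('side',(.433,-.242,z)),proj('top',(.433,-.242,z)))
plan((.433,-.242,.038),0)
E
```

```text
time_s: 3.18
ee_pos: [0.4288, -0.2364, 0.0982]
tcp_rot: [0.002, 0.71, 0.001, 0.704]
force: [-0.1, -0.1, 0.5]
grip_width: 0.0917
[260.77873729 265.75982952] [318.8874319  228.05519288]
t 3.28 pos [ 0.432  -0.2369  0.1025] jaw -0.0 down [-0.003  0.001 -1.   ] F [ 0.3 -0.3  0.6] w 0.0918 q7 [ 0.2   0.42  0.3   2.07 -0.19  0.68  0.62]
TURN -0.0 deg SHIFT mm [64.5 -5.2  1.2] yaw-after axes y [0. 1. 0.] z [ 1.  0. -0.]
```

View pics/t1.png

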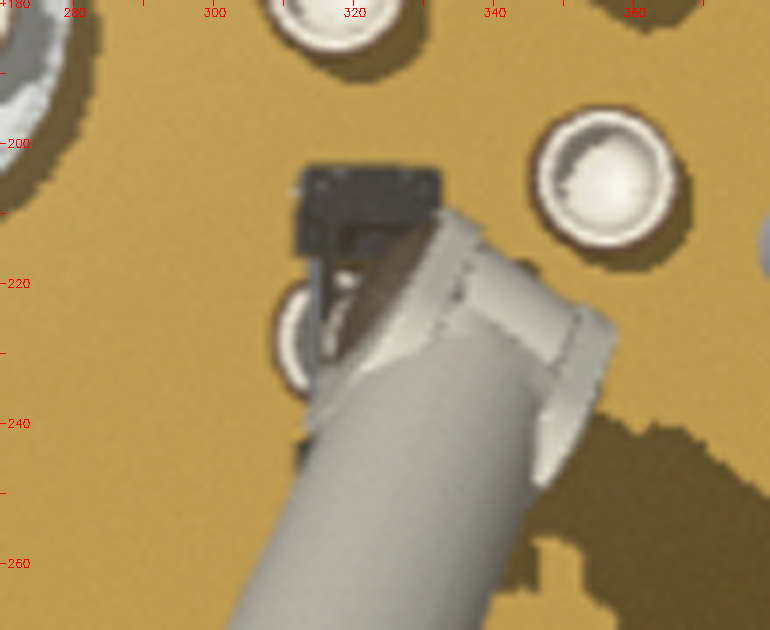

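View pics/s1.png

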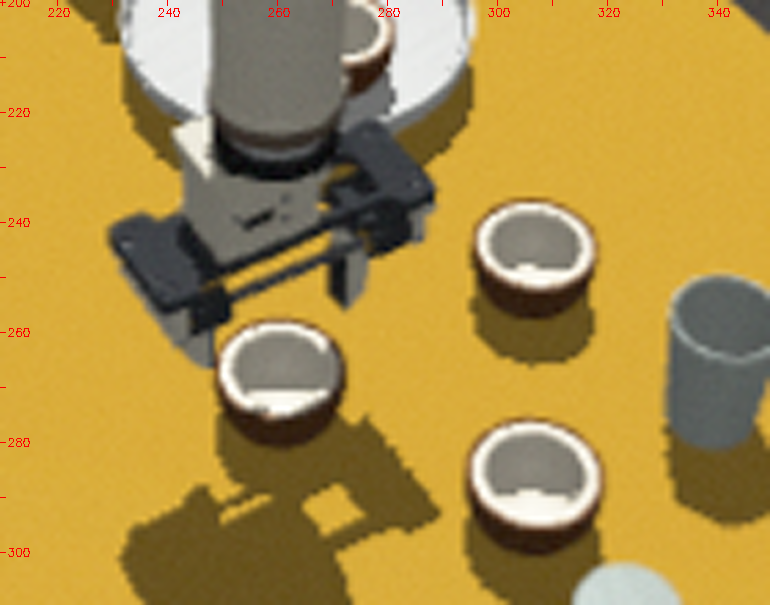

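```bash
python3 -m pendant '[[-1,[0.005,-0.005,0.001],0],[-1,[0.005,0,0],0],[-1,[0,0,0],0]]'
python3 -c "
from plan import *
plan((.433,-.242,.036),0)"
```

```text
time_s: 3.53
ee_pos: [0.435, -0.2426, 0.094]
tcp_rot: [-0.0, 0.706, -0.0, 0.708]
force: [0.1, 0.2, -0.3]
grip_width: 0.0919
t 3.53 pos [ 0.435  -0.2426  0.094 ] jaw 0.0 down [ 0.002 -0.001 -1.   ] F [ 0.1  0.2 -0.3] w 0.0919 q7 [ 0.21  0.44  0.29  2.07 -0.2   0.66  0.63]
TURN 0.0 deg SHIFT mm [58.   0.6 -2.1] yaw-after axes y [ 0.  1. -0.] z [ 1. -0.  0.]
```

```bash
python3 -m pendant '[[-1,[0.01,0,-0.002],0],[-1,[0.015,0,0],0],[-1,[0.013,0,0],0],[-1,[0.01,0,0],0],[-1,[0.005,0,0],0],[-1,[0,0,0],0]]'
python3 -c "
from plan import *
plan((.433,-.242,.041),0)"
```

```text
time_s: 4.03
ee_pos: [0.4313, -0.242, 0.0392]
tcp_rot: [0.0, 0.708, 0.0, 0.706]
force: [0.3, -0.0, 0.7]
grip_width: 0.0918
t 4.03 pos [ 0.4313 -0.242   0.0392] jaw -0.0 down [-0.002  0.001 -1.   ] F [ 0.3 -0.   0.7] w 0.0918 q7 [ 0.25  0.54  0.25  2.09 -0.24  0.55  0.68]
TURN -0.0 deg SHIFT mm [-1.8 -0.   1.7] yaw-after axes y [0. 1. 0.] z [ 1.  0. -0.]
```

```bash
python3 -m pendant '[[1,[0,0,0],0],[1,[0,0,0],0],[1,[0,0,0],0],[1,[0,0,0],0],[1,[0,0,0],0]]' 20
python3 -m pendant '[[1,[-0.01,0,0],0],[1,[-0.02,0,0],0],[1,[-0.03,0,0],0],[1,[-0.03,0,0],0],[1,[-0.03,0,0],0],[1,[0,0,0],0]]'
python3 - <<'E'
from plan import *
s=arm.snapshot('side');cv2.imwrite('pics/side2.png',s);crop(s,200,180,160,120,5,'pics/s2.png')
plan((.56,.08,.16),80)
E
```

```text
time_s: 4.45
ee_pos: [0.4323, -0.2425, 0.0406]
tcp_rot: [-0.0, 0.707, -0.0, 0.707]
force: [0.3, 0.8, -0.3]
grip_width: 0.0832
time_s: 4.95
ee_pos: [0.4353, -0.2444, 0.1663]
tcp_rot: [-0.001, 0.704, -0.002, 0.71]
force: [-0.1, -0.2, -1.5]
grip_width: 0.0833
t 5.00 pos [ 0.4344 -0.2436  0.164 ] jaw -0.0 down [ 0.007 -0.003 -1.   ] F [-0.4 -0.8 -1. ] w 0.0827 q7 [ 0.18  0.32  0.33  2.03 -0.14  0.81  0.59]
TURN -80.0 deg SHIFT mm [  4.1 -67.5 340.5] yaw-after axes y [-0.98  0.17 -0.01] z [ 0.17  0.98 -0.  ]
```

View pics/s2.png

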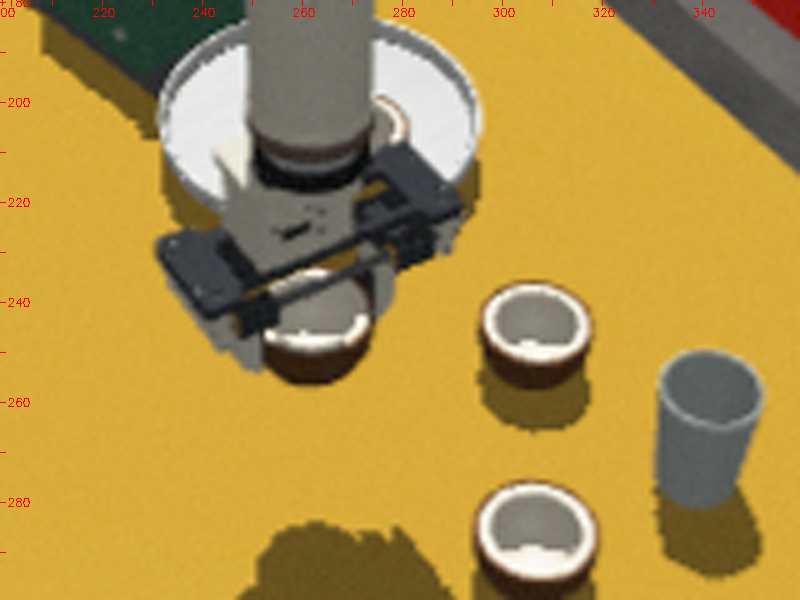

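```bash
python3 -m pendant '[[1,[0,0.01,0.004],0],[1,[0,0.02,0.008],0],[1,[0,0.027,0.0105],0],[1,[0,0.027,0.0105],0],[1,[0,0.027,0.0105],0],[1,[0,0.027,0.0105],0],[1,[0,0.027,0.0105],0],[1,[0,0.027,0.0105],0],[1,[0,0.027,0.0105],0],[1,[0,0.027,0.0105],0],[1,[0,0.027,0.0105],0],[1,[0,0.027,0.0105],0],[1,[0,0.02,0.008],0],[1,[0,0.005,0],0],[1,[0,0,0],0]]'
python3 -c "
from plan import *
plan((.559,.081,.073),0)"
```

```text
time_s: 6.25
ee_pos: [0.5556, 0.0858, 0.1583]
tcp_rot: [-0.001, 0.708, 0.002, 0.706]
force: [-0.5, -0.6, -1.5]
grip_width: 0.0828
t 6.25 pos [0.5556 0.0858 0.1583] jaw 0.3 down [-0.004  0.    -1.   ] F [-0.5 -0.6 -1.5] w 0.0828 q7 [-0.36  0.43  0.19  1.87 -0.11  0.86 -0.1 ]
TURN 0.3 deg SHIFT mm [85.3 -4.9  3.7] yaw-after axes y [0. 1. 0.] z [ 1. -0. -0.]
```

```bash
python3 -m pendant '[[1,[0.01,-0.005,0.003],0],[1,[0.02,0,0],0],[1,[0.02,0,0],0],[1,[0.02,0,0],0],[1,[0.01,0,0],0],[1,[0.003,0,0],0],[1,[0,0,0],0],[1,[0,0,0],0]]'
python3 - <<'E'
from plan import *
s=arm.snapshot('side');cv2.imwrite('pics/side3.png',s);crop(s,200,130,140,110,5.5,'pics/s3.png')
plan((.559,.081,.071),0)
E
```

```text
time_s: 6.92
ee_pos: [0.5605, 0.0767, 0.0776]
tcp_rot: [0.0, 0.707, -0.001, 0.707]
force: [-0.1, -0.6, -0.7]
grip_width: 0.0832
t 6.97 pos [0.5609 0.0771 0.0781] jaw -0.1 down [ 0.001  0.    -1.   ] F [ 0.2 -0.6 -0.4] w 0.083 q7 [-0.32  0.55  0.17  1.9  -0.14  0.7  -0.07]
TURN -0.1 deg SHIFT mm [ 7.1  3.9 -1.9] yaw-after axes y [-0.  1.  0.] z [1. 0. 0.]
```

View pics/s3.png

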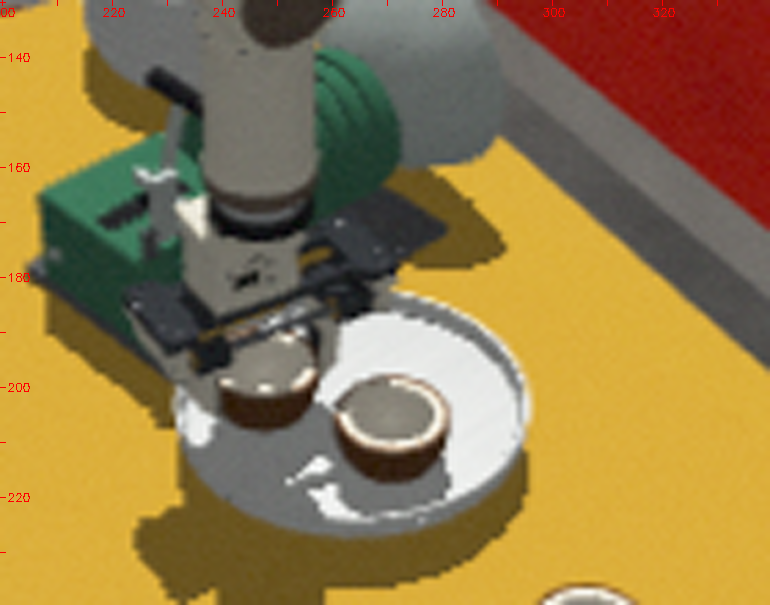

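```bash
python3 -m pendant '[[1,[0.004,0.004,-0.001],0],[1,[0.002,0,0],0],[1,[0,0,0],0],[1,[0,0,0],0]]'
python3 -c "
from plan import *
plan((.559,.081,.071),0)"
```

```text
time_s: 7.3
ee_pos: [0.5591, 0.0819, 0.0714]
tcp_rot: [-0.0, 0.707, 0.0, 0.707]
force: [0.1, 0.6, -0.9]
grip_width: 0.0831
t 7.30 pos [0.5591 0.0819 0.0714] jaw 0.0 down [ 0.  0. -1.] F [ 0.1  0.6 -0.9] w 0.0831 q7 [-0.33  0.56  0.17  1.91 -0.14  0.69 -0.07]
TURN 0.0 deg SHIFT mm [ 0.4 -0.9 -0.1] yaw-after axes y [-0.  1.  0.] z [ 1. -0.  0.]
```

```bash
python3 -m pendant '[[1,[0.001,0,0],0],[1,[0,0,0],0],[-1,[0,0,0],0],[-1,[0,0,0],0],[-1,[0,0,0],0],[-1,[0,0,0],0],[-1,[-0.01,0,0],0],[-1,[-0.03,0,0],0],[-1,[-0.035,0,0],0],[-1,[-0.02,0,0],0],[-1,[0,0,0],0]]'
python3 -c "
from plan import *
plan((.636,-.237,.1),0)"
```

```text
time_s: 8.22
ee_pos: [0.5627, 0.0819, 0.171]
tcp_rot: [0.001, 0.704, 0.001, 0.71]
force: [0.3, -0.2, 0.5]
grip_width: 0.092
t 8.22 pos [0.5627 0.0819 0.171 ] jaw -0.0 down [ 0.009  0.002 -1.   ] F [ 0.3 -0.2  0.5] w 0.092 q7 [-0.35  0.41  0.2   1.85 -0.11  0.88 -0.1 ]
TURN -0.0 deg SHIFT mm [  71.  -319.1   72.6] yaw-after axes y [-0.  1.  0.] z [1.   0.   0.01]
```

```bash
python3 -m pendant '[[-1,[0,-0.015,0.003],0],[-1,[0,-0.025,0.006],0],[-1,[0,-0.03,0.008],0],[-1,[0,-0.03,0.008],0],[-1,[0,-0.03,0.008],0],[-1,[0,-0.03,0.008],0],[-1,[0,-0.03,0.008],0],[-1,[0,-0.03,0.008],0],[-1,[0,-0.03,0.008],0],[-1,[0.01,-0.03,0.004],0],[-1,[0.015,-0.025,0.002],0],[-1,[0.015,-0.012,0],0],[-1,[0.015,-0.002,0],0],[-1,[0.01,0,0],0],[-1,[0,0,0],0],[-1,[0,0,0],0]]'
python3 - <<'E'
from plan import *
t=arm.snapshot('top');s=arm.snapshot('side')
cv2.imwrite('pics/top4.png',t);cv2.imwrite('pics/side4.png',s)
crop(t,200,140,130,100,6,'pics/t4.png'); crop(s,200,160,140,110,5.5,'pics/s4.png')
print(onz('side',306.8,244.4,.046))
plan((.636,-.238,.041),0)
E
```

```text
time_s: 9.55
ee_pos: [0.6298, -0.2341, 0.099]
tcp_rot: [-0.0, 0.708, 0.002, 0.706]
force: [0.6, -0.4, 0.3]
grip_width: 0.0919
[ 0.63114179 -0.24035014  0.046     ]
t 9.65 pos [ 0.6311 -0.2352  0.1008] jaw 0.1 down [ 0.001  0.001 -1.   ] F [ 0.8 -0.7  0.9] w 0.0916 q7 [ 0.15  0.68  0.24  1.61 -0.19  0.88  0.47]
TURN 0.1 deg SHIFT mm [59.8 -2.8  4.9] yaw-after axes y [-0.  1.  0.] z [ 1. -0.  0.]
```

View pics/t4.png

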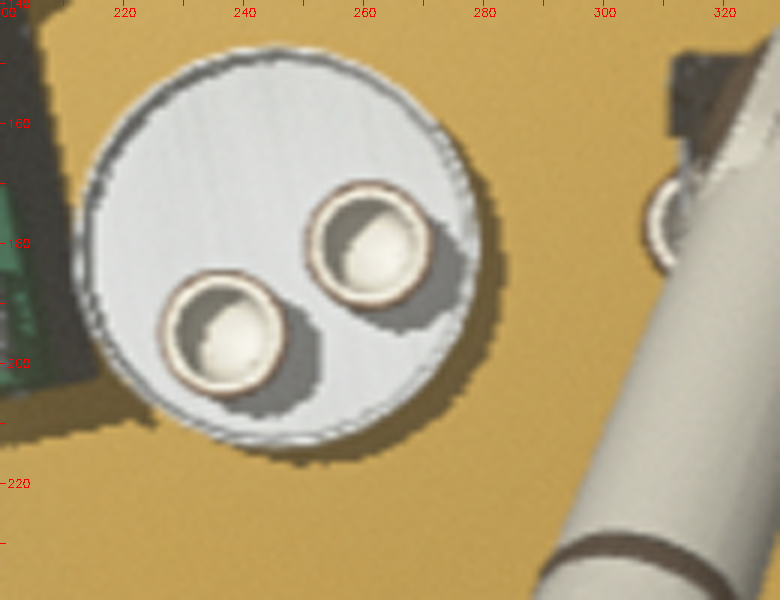

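View pics/s4.png

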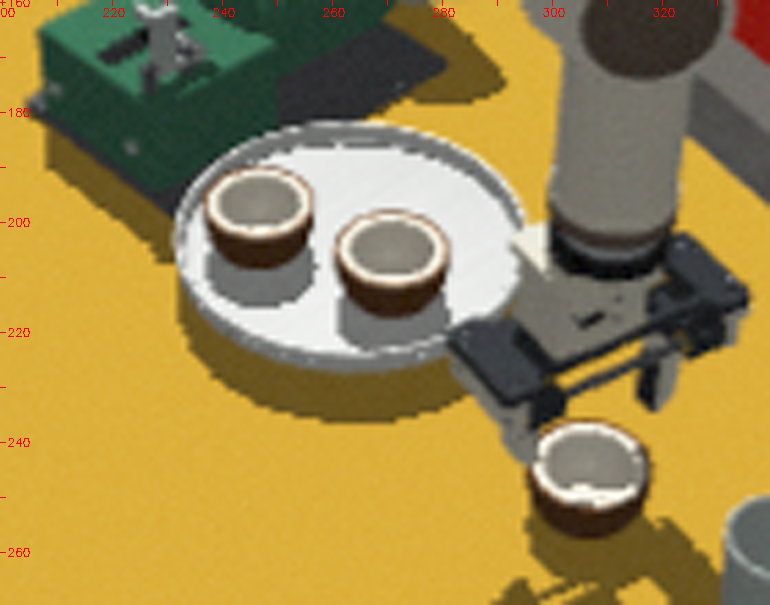

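```bash
python3 -m pendant '[[-1,[0.005,-0.003,0.003],0],[-1,[0.005,0,0],0],[-1,[0,0,0],0],[-1,[0,0,0],0]]'
python3 -c "
from plan import *
plan((.634,-.238,.041),0)"
```

```text
time_s: 9.98
ee_pos: [0.6328, -0.2403, 0.0899]
tcp_rot: [0.0, 0.707, 0.0, 0.707]
force: [-0.4, -0.1, 0.6]
grip_width: 0.092
t 9.98 pos [ 0.6328 -0.2403  0.0899] jaw -0.0 down [-0.001  0.    -1.   ] F [-0.4 -0.1  0.6] w 0.092 q7 [ 0.16  0.7   0.23  1.6  -0.2   0.87  0.47]
TURN -0.0 deg SHIFT mm [48.9  2.2  1.2] yaw-after axes y [0. 1. 0.] z [ 1.  0. -0.]
```

```bash
python3 -m pendant '[[-1,[0.008,0.002,0.001],0],[-1,[0.015,0,0],0],[-1,[0.013,0,0],0],[-1,[0.009,0,0],0],[-1,[0.004,0,0],0],[-1,[0,0,0],0],[-1,[0,0,0],0]]'
python3 -c "
from plan import *
plan((.634,-.238,.041),0)"
```

```text
time_s: 10.57
ee_pos: [0.6337, -0.2385, 0.0406]
tcp_rot: [0.0, 0.707, -0.0, 0.707]
force: [-0.7, 0.3, -0.6]
grip_width: 0.0914
t 10.57 pos [ 0.6337 -0.2385  0.0406] jaw -0.0 down [-0.001  0.    -1.   ] F [-0.7  0.3 -0.6] w 0.0914 q7 [ 0.17  0.76  0.22  1.61 -0.21  0.79  0.48]
TURN -0.0 deg SHIFT mm [-0.4  0.5  0.3] yaw-after axes y [0. 1. 0.] z [ 1.  0. -0.]
```

```bash
python3 -m pendant '[[1,[0,0,0],0],[1,[0,0,0],0],[1,[0,0,0],0],[1,[0,0,0],0],[1,[0,0,0],0],[1,[-0.01,0,0],0],[1,[-0.02,0,0],0],[1,[-0.03,0,0],0],[1,[-0.03,0,0],0],[1,[-0.03,0,0],0],[1,[0,0,0],0],[1,[0,0,0],0]]' 20
python3 -c "
from plan import *
plan((.677,.078,.16),0)"
```

```text
time_s: 11.57
ee_pos: [0.6355, -0.2391, 0.1645]
tcp_rot: [-0.0, 0.705, -0.001, 0.709]
force: [-0.4, 0.5, -1.9]
grip_width: 0.0834
t 11.57 pos [ 0.6355 -0.2391  0.1645] jaw -0.0 down [ 0.005 -0.001 -1.   ] F [-0.4  0.5 -1.9] w 0.0834 q7 [ 0.14  0.61  0.26  1.57 -0.17  0.99  0.45]
TURN -0.0 deg SHIFT mm [  4.2 317.1  41.5] yaw-after axes y [ 0.  1. -0.] z [1. 0. 0.]
```

```bash
python3 -m pendant '[[1,[0,0.01,0.001],0],[1,[0,0.02,0.003],0],[1,[0,0.027,0.0035],0],[1,[0,0.027,0.0035],0],[1,[0,0.027,0.0035],0],[1,[0,0.027,0.0035],0],[1,[0,0.027,0.0035],0],[1,[0,0.027,0.0035],0],[1,[0,0.027,0.0035],0],[1,[0,0.027,0.0035],0],[1,[0,0.027,0.0035],0],[1,[0,0.024,0.0035],0],[1,[0,0.015,0.002],0],[1,[0,0.005,0],0],[1,[0.01,0,0],0],[1,[0.02,0,0],0],[1,[0.02,0,0],0],[1,[0,0,0],0],[1,[0,0,0],0]]'
python3 - <<'E'
from plan import *
plan((.677,.078,.0715),0)
t=arm.snapshot('top');cv2.imwrite('pics/top5.png',t);crop(t,200,130,130,100,6,'pics/t5.png')
E
```

```text
time_s: 13.15
ee_pos: [0.6734, 0.0756, 0.1091]
tcp_rot: [0.0, 0.709, -0.002, 0.706]
force: [0.4, 0.3, -1.1]
grip_width: 0.0831
t 13.15 pos [0.6734 0.0756 0.1091] jaw -0.2 down [-0.004 -0.002 -1.   ] F [ 0.4  0.3 -1.1] w 0.0831 q7 [-0.3   0.67  0.21  1.59 -0.16  0.9  -0.03]
TURN -0.2 deg SHIFT mm [37.6  2.5  3.8] yaw-after axes y [-0.  1. -0.] z [ 1.  0. -0.]
```

View pics/t5.png

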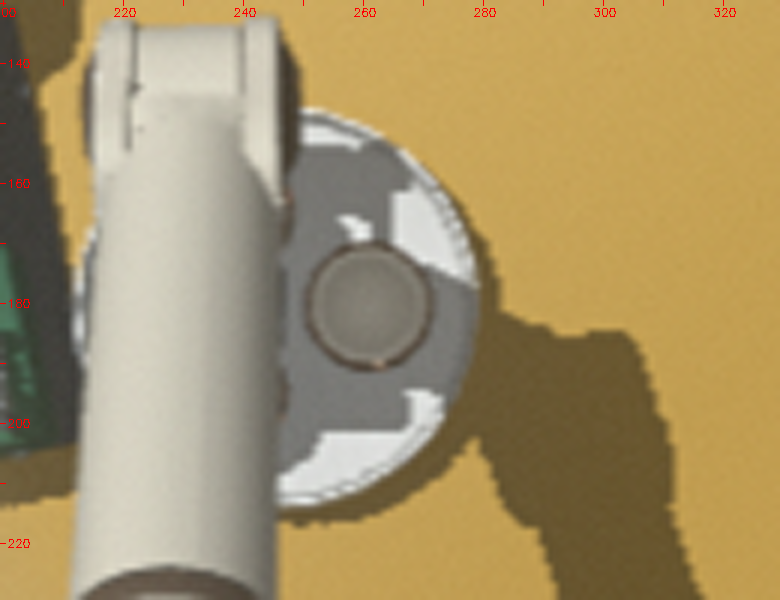

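```bash
python3 -m pendant '[[1,[0.004,0.002,0.003],0],[1,[0.01,0,0],0],[1,[0.01,0,0],0],[1,[0.006,0,0],0],[1,[0.002,0,0],0],[1,[0,0,0],0],[1,[0,0,0],0]]'
python3 -c "
from plan import *
plan((.677,.078,.0715),0)"
```

```text
time_s: 13.78
ee_pos: [0.678, 0.0805, 0.079]
tcp_rot: [-0.0, 0.707, -0.0, 0.707]
force: [-0.2, 0.9, -1.7]
grip_width: 0.0836
t 13.78 pos [0.678  0.0805 0.079 ] jaw -0.0 down [-0. -0. -1.] F [-0.2  0.9 -1.7] w 0.0836 q7 [-0.29  0.72  0.2   1.59 -0.17  0.85 -0.03]
TURN -0.0 deg SHIFT mm [ 7.5 -2.5 -1. ] yaw-after axes y [-0.  1. -0.] z [ 1.  0. -0.]
```

```bash
python3 -m pendant '[[1,[0.004,-0.002,-0.001],0],[1,[0.003,0,0],0],[1,[0.001,0,0],0],[1,[0,0,0],0],[1,[0,0,0],0]]'
python3 -c "
from plan import *
plan((.677,.078,.0710),0)"
```

```text
time_s: 14.2
ee_pos: [0.6773, 0.078, 0.0718]
tcp_rot: [0.0, 0.707, -0.0, 0.707]
force: [-1.2, -1.4, 4.2]
grip_width: 0.0832
t 14.20 pos [0.6773 0.078  0.0718] jaw -0.0 down [ 0. -0. -1.] F [-1.2 -1.4  4.2] w 0.0832 q7 [-0.29  0.72  0.2   1.59 -0.17  0.84 -0.03]
TURN -0.0 deg SHIFT mm [ 0.8 -0.  -0.3] yaw-after axes y [ 0.  1. -0.] z [1. 0. 0.]
```

```bash
python3 -m pendant '[[-1,[0,0,0],0],[-1,[0,0,0],0],[-1,[0,0,0],0],[-1,[0,0,0],0],[-1,[-0.01,0,0],0],[-1,[-0.025,0,0],0],[-1,[-0.03,0,0],0],[-1,[-0.03,0,0],0],[-1,[-0.03,0,-0.02],0],[-1,[-0.03,0,-0.03],0],[-1,[-0.02,0,-0.04],0],[-1,[0,0,-0.04],0],[-1,[0,0,-0.04],0],[-1,[0,0,-0.04],0],[-1,[0,0,-0.04],0],[-1,[0,0,0],0]]'
python3 - <<'E'
from plan import *
t=arm.snapshot('top');s=arm.snapshot('side')
cv2.imwrite('pics/top6.png',t);cv2.imwrite('pics/side6.png',s)
crop(t,150,110,140,110,5.5,'pics/t6.png');crop(s,190,100,140,120,5.5,'pics/s6.png')
plan((.6,.2,.26),9)
E
```

```text
time_s: 15.53
ee_pos: [0.4212, 0.0779, 0.243]
tcp_rot: [-0.0, 0.71, 0.0, 0.704]
force: [-1.6, -0.9, -1.7]
grip_width: 0.0918
t 15.63 pos [0.4293 0.0788 0.2452] jaw 0.0 down [ 0.001  0.001 -1.   ] F [0.5 0.1 0.8] w 0.0919 q7 [-0.45  0.09  0.22  2.08 -0.02  0.97 -0.22]
TURN -9.0 deg SHIFT mm [-14.4  93.1 187.6] yaw-after axes y [-0.16  0.99  0.  ] z [0.99 0.16 0.  ]
```

View pics/t6.png

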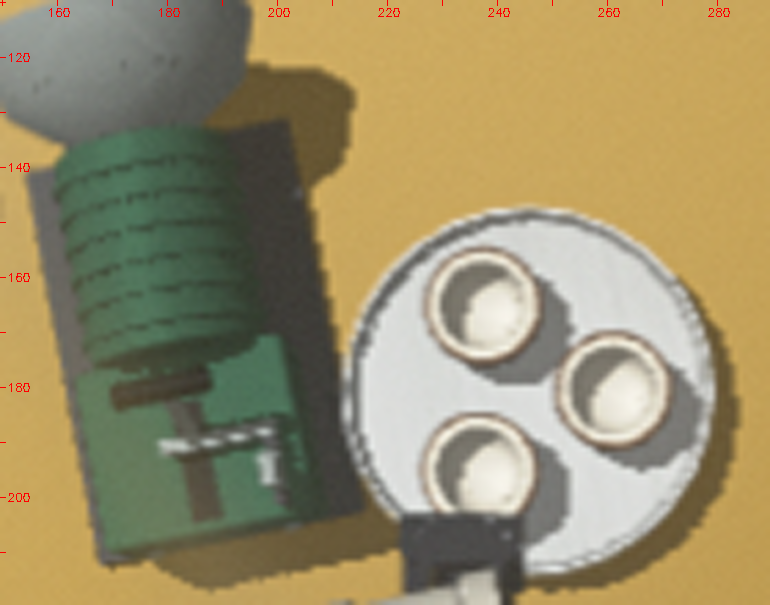

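View pics/s6.png

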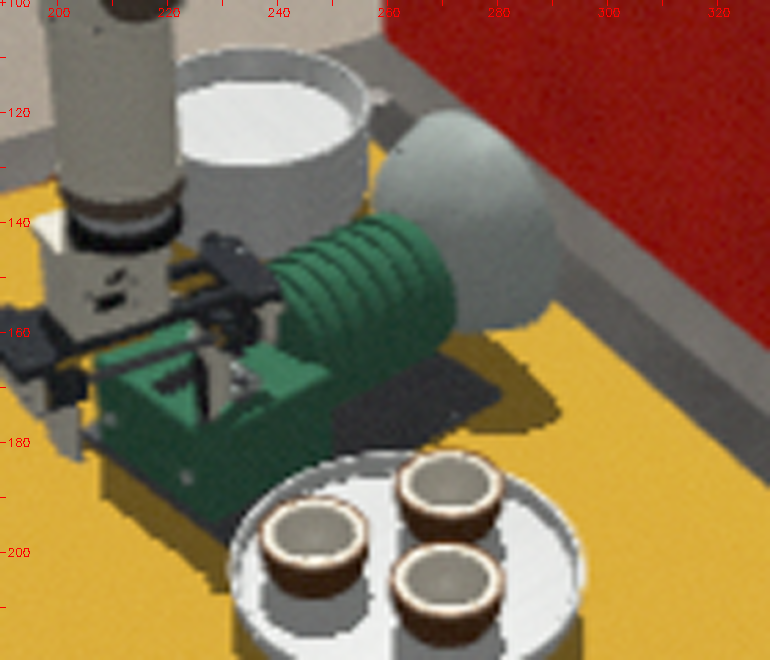

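```bash
python3 -m pendant '[[1,[0,0,0],-5],[1,[0,0,0],-4.5],[1,[0,0.02,0.015],0],[1,[0,0.025,0.02],0],[1,[0,0.025,0.02],0],[1,[0,0.025,0.02],0],[1,[0,0.025,0.02],0],[1,[0,0.02,0.02],0],[1,[0,0,0],0],[1,[0,0,0],0]]' 20
python3 - <<'E'
from plan import *
plan((.5441,.2455,.20),9.45)
E
```

```text
time_s: 16.47
ee_pos: [0.5225, 0.2375, 0.2441]
tcp_rot: [-0.059, 0.704, 0.059, 0.705]
force: [-0.5, 0.7, -0.6]
grip_width: 0.03
t 16.47 pos [0.5225 0.2375 0.2441] jaw 9.6 down [ 0.001  0.    -1.   ] F [-0.5  0.7 -0.6] w 0.03 q7 [-0.58  0.34  0.13  1.77 -0.05  1.04 -0.26]
TURN 0.2 deg SHIFT mm [44.1  4.4 22.6] yaw-after axes y [-0.16  0.99  0.  ] z [0.99 0.16 0.  ]
```

```bash
python3 -m pendant '[[1,[0,0.004,0.012],0],[1,[0.005,0,0.01],0],[1,[0.015,0,0],0],[1,[0.015,0,0],0],[1,[0.009,0,0],0],[1,[0,0,0],0],[1,[0,0,0],0],[1,[0,0,0],0],[1,[0,0,0],0]]'
python3 - <<'E'
from plan import *
plan((.5441,.2455,.174),9.45)
t=arm.snapshot('top');s=arm.snapshot('side')
cv2.imwrite('pics/top7.png',t);cv2.imwrite('pics/side7.png',s)
crop(t,150,120,110,90,7,'pics/t7.png');crop(s,195,120,90,75,8,'pics/s7.png')
E
```

```text
time_s: 17.22
ee_pos: [0.5425, 0.2433, 0.2014]
tcp_rot: [-0.058, 0.704, 0.059, 0.705]
force: [-0.1, -0.5, 0.3]
grip_width: 0.0004
t 17.22 pos [0.5425 0.2433 0.2014] jaw 9.5 down [ 0.002  0.001 -1.   ] F [-0.1 -0.5  0.3] w 0.0004 q7 [-0.57  0.42  0.13  1.76 -0.06  0.97 -0.25]
TURN 0.0 deg SHIFT mm [27.4  1.9  1.9] yaw-after axes y [-0.16  0.99  0.  ] z [0.99 0.16 0.  ]
```

View pics/s7.png

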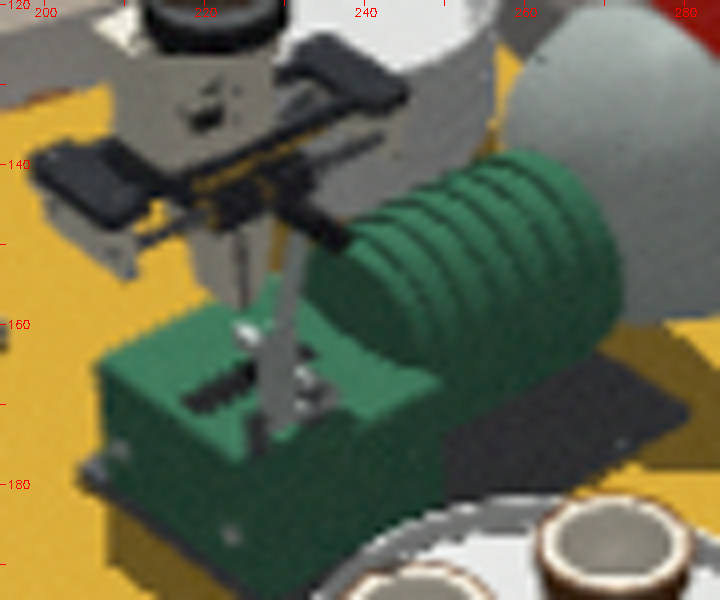

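View pics/t7.png

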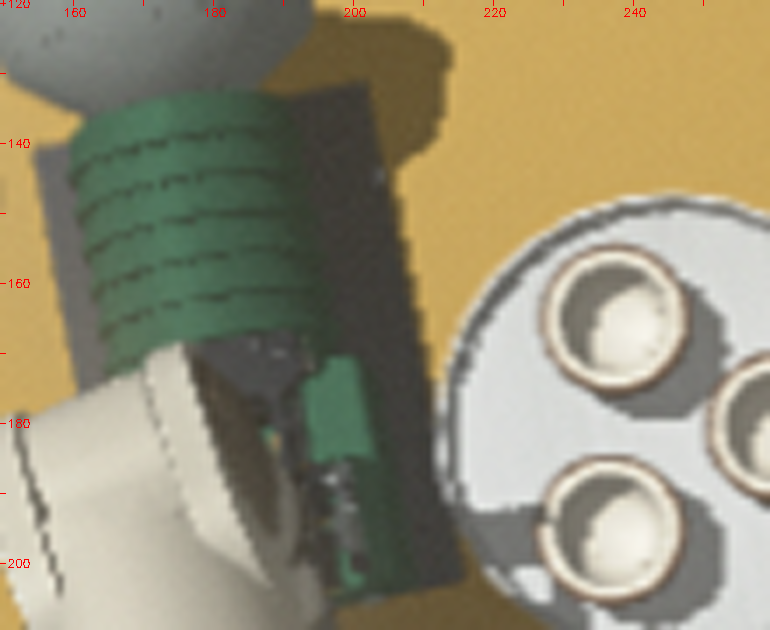

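```bash
python3 -m pendant '[[1,[0.009,0.002,0],0],[1,[0.009,0,0],0],[1,[0.009,0,0],0],[1,[0,0,0],0],[1,[0,0,0],0]]'
python3 - <<'E'
from plan import *
plan((.5441,.2455,.174),9.45)
print(proj('side',(.5545,.2198,.169)),proj('side',(.544,.245,.152)))
s=arm.snapshot('side')
cv2.imwrite('pics/side8.png',s)
crop(s,195,120,80,65,9,'pics/s8.png')
E
```

```text
time_s: 17.73
ee_pos: [0.5406, 0.2448, 0.1719]
tcp_rot: [-0.059, 0.706, 0.058, 0.704]
force: [1.0, -0.3, -0.1]
grip_width: 0.0006
t 17.73 pos [0.5406 0.2448 0.1719] jaw 9.5 down [-0.002 -0.001 -1.   ] F [ 1.  -0.3 -0.1] w 0.0006 q7 [-0.57  0.45  0.13  1.78 -0.07  0.92 -0.25]
TURN 0.0 deg SHIFT mm [-2.1  0.1  3.6] yaw-after axes y [-0.16  0.99 -0.  ] z [ 0.99  0.16 -0.  ]
[229.2540393  160.50465179] [224.45283478 161.5372982 ]
```

View pics/s8.png

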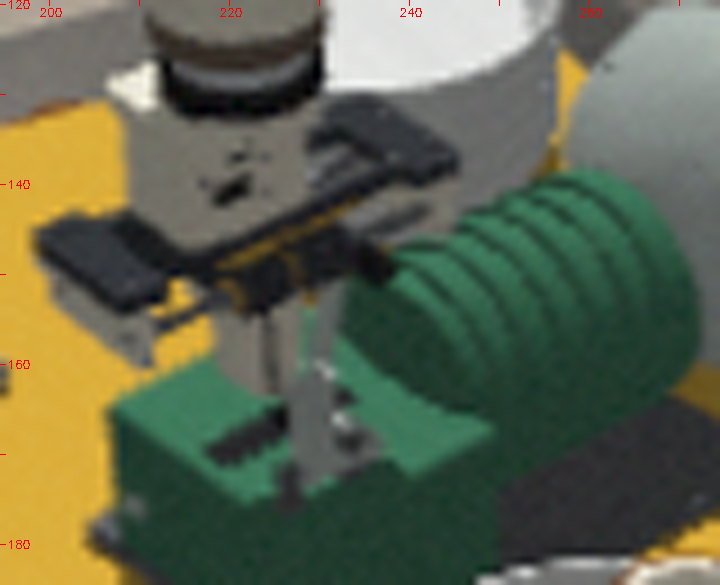

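```bash
python3 -m pendant '[[1,[0,-0.006,0.003],0],[1,[0,-0.006,0],0],[1,[0,-0.006,0],0],[1,[0,-0.006,0],0],[1,[0,-0.006,0],0],[1,[0,0,0],0]]'
python3 - <<'E'
from plan import *
plan((.5441,.2455,.174),9.45)
s=arm.snapshot('side')
cv2.imwrite('pics/side9.png',s)
crop(s,195,120,80,65,9,'pics/s9.png')
E
```

```text
time_s: 18.28
ee_pos: [0.5498, 0.2139, 0.1735]
tcp_rot: [-0.058, 0.705, 0.057, 0.705]
force: [0.3, 0.4, 1.1]
grip_width: 0.0004
t 18.28 pos [0.5498 0.2139 0.1735] jaw 9.4 down [ 0.    -0.001 -1.   ] F [0.3 0.4 1.1] w 0.0004 q7 [-0.52  0.45  0.13  1.79 -0.07  0.91 -0.19]
TURN -0.1 deg SHIFT mm [-0.5 32.1 -0.4] yaw-after axes y [-0.16  0.99 -0.  ] z [0.99 0.16 0.  ]
```

View pics/s9.png

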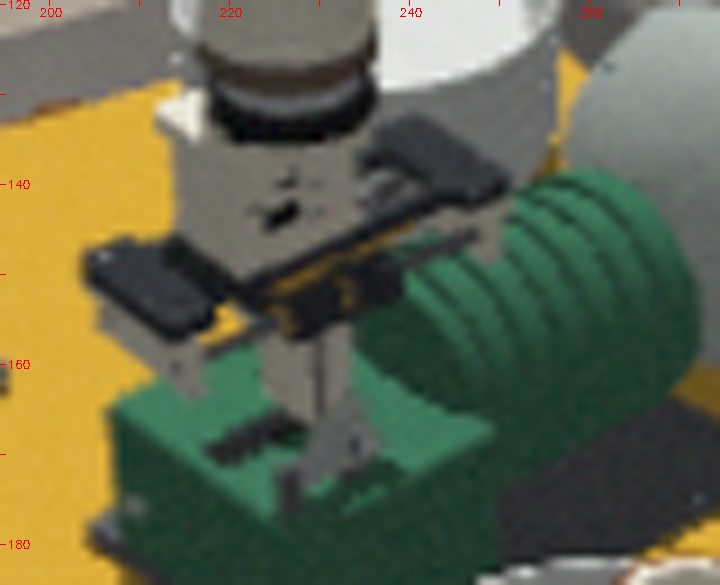

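```bash
python3 -m pendant '[[1,[0.003,-0.007,0],0],[1,[0.003,-0.007,0],0],[1,[0.005,-0.005,0],0],[1,[0.005,-0.004,0],0],[1,[0.003,-0.003,0],0],[1,[0.003,-0.002,0],0],[1,[0,0,0],0],[1,[0,0,0],0]]'
python3 - <<'E'
from plan import *
plan((.5441,.2455,.15),9.45)
s=arm.snapshot('side')
cv2.imwrite('pics/side10.png',s)
crop(s,195,120,80,65,9,'pics/s10.png')
E
```

```text
time_s: 19.0
ee_pos: [0.5537, 0.1881, 0.1509]
tcp_rot: [-0.059, 0.705, 0.058, 0.704]
force: [-0.0, -0.3, 0.0]
grip_width: 0.0004
t 19.00 pos [0.5537 0.1881 0.1509] jaw 9.5 down [-0.001 -0.001 -1.   ] F [-0.  -0.3  0. ] w 0.0004 q7 [-0.48  0.47  0.14  1.82 -0.08  0.86 -0.14]
TURN 0.0 deg SHIFT mm [ 0.9 58.2 -0. ] yaw-after axes y [-0.16  0.99 -0.  ] z [ 0.99  0.16 -0.  ]
```

View pics/s10.png

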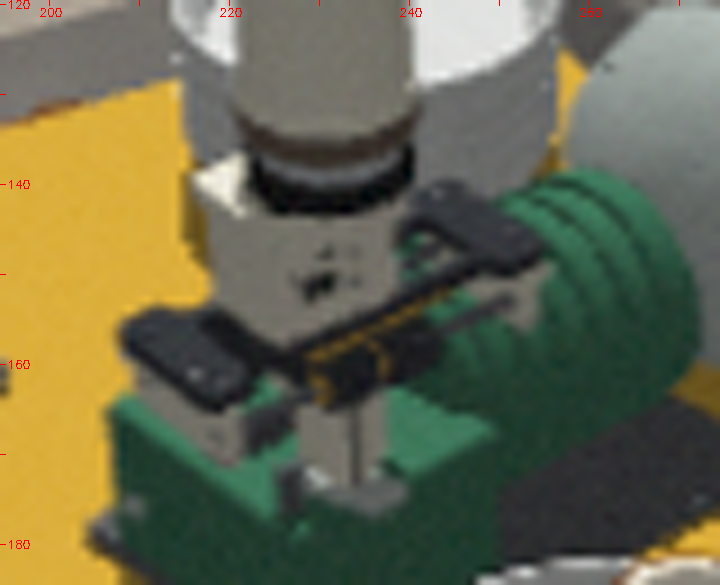

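```bash
python3 -m pendant '[[1,[0.002,-0.001,0],0],[1,[0.002,0,0],0],[1,[0,0,0],0]]'
python3 -m pendant '[[1,[0.002,0,0],0],[1,[0,0,0],0]]'
```

```text
time_s: 19.3
ee_pos: [0.5543, 0.188, 0.1495]
tcp_rot: [-0.058, 0.704, 0.059, 0.705]
force: [-6.1, -0.5, 15.7]
grip_width: 0.0005
time_s: 19.47
ee_pos: [0.5545, 0.188, 0.1491]
tcp_rot: [-0.058, 0.704, 0.059, 0.705]
force: [-9.9, -2.3, 27.3]
grip_width: 0.0004
```

```bash
python3 -m pendant '[[1,[-0.008,0,0],0],[1,[-0.02,0,0],0],[1,[-0.03,0,0],0],[1,[-0.03,0,0],0],[1,[-0.02,0,-0.02],0],[-1,[0,0,-0.03],0],[-1,[0,0,-0.03],0],[-1,[0,0,-0.03],0],[-1,[0,0,0],0],[-1,[0,0,0],0]]'
python3 - <<'E'
from plan import *
t=arm.snapshot('top');s=arm.snapshot('side')
cv2.imwrite('pics/top11.png',t);cv2.imwrite('pics/side11.png',s)
from ov import overlay
overlay(.575,.279,.165,'11','11',0,1.3)
crop(s,195,120,90,65,8.5,'pics/s11.png')
plan((.5441,.2455,.25),9.45)
E
```

```text
time_s: 20.3
ee_pos: [0.4444, 0.1692, 0.2536]
tcp_rot: [-0.059, 0.705, 0.059, 0.705]
force: [1.1, -0.1, 0.5]
grip_width: 0.0294
t 20.40 pos [0.4466 0.1696 0.2538] jaw 9.5 down [ 0.002  0.001 -1.   ] F [ 0.8  0.6 -0.4] w 0.0372 q7 [-0.54  0.15  0.14  1.98 -0.02  1.01 -0.23]
TURN 0.0 deg SHIFT mm [  4.   58.9 108.6] yaw-after axes y [-0.16  0.99  0.  ] z [0.99 0.16 0.  ]
```

View pics/s11.png

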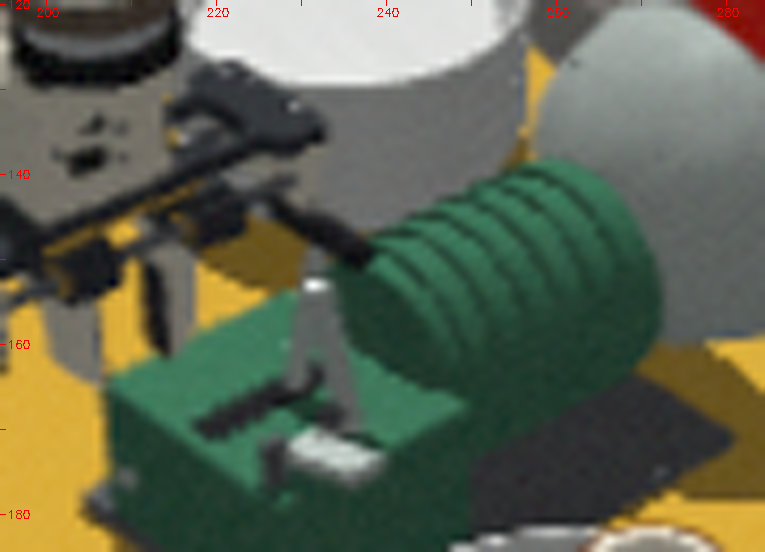

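View pics/ov_top_11.png

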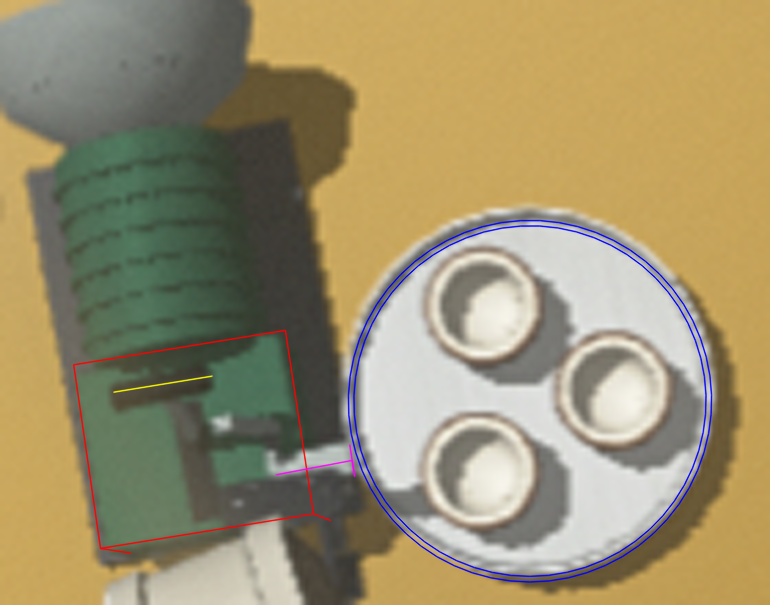

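```bash
python3 - <<'E'
from plan import *
plan((.608,.286,.25),10)
E
```

```text
t 20.40 pos [0.4466 0.1696 0.2538] jaw 9.5 down [ 0.002  0.001 -1.   ] F [ 0.8  0.6 -0.4] w 0.0372 q7 [-0.54  0.15  0.14  1.98 -0.02  1.01 -0.23]
TURN -0.5 deg SHIFT mm [  4.1  86.7 179.2] yaw-after axes y [-0.17  0.98  0.  ] z [0.98 0.17 0.  ]
```

```bash
python3 -m pendant '[[-1,[0,0.02,0.01],-0.5],[-1,[0,0.03,0.02],0],[-1,[0,0.025,0.03],0],[-1,[0,0.01,0.03],0],[-1,[0,0,0.03],0],[-1,[0,0,0.03],0],[-1,[0,0,0.028],0],[-1,[0,0,0],0],[-1,[0,0,0],0],[-1,[0,0,0],0]]' 30
python3 - <<'E'
from plan import *
plan((.608,.286,.192),10)
t=arm.snapshot('top');s=arm.snapshot('side')
cv2.imwrite('pics/side12.png',s)
crop(s,195,100,90,75,8.5,'pics/s12.png')
for z in (.228,.186): print(proj('side',(.608,.286,z)))
E
```

```text
time_s: 21.23
ee_pos: [0.6064, 0.2837, 0.2522]
tcp_rot: [-0.062, 0.705, 0.061, 0.704]
force: [-0.1, -0.1, -0.4]
grip_width: 0.0916
t 21.23 pos [0.6064 0.2837 0.2522] jaw 10.0 down [-0.002 -0.001 -1.   ] F [-0.1 -0.1 -0.4] w 0.0916 q7 [-0.56  0.5   0.11  1.51 -0.06  1.14 -0.26]
TURN -0.0 deg SHIFT mm [60.2  2.1  2.1] yaw-after axes y [-0.17  0.98 -0.  ] z [ 0.98  0.17 -0.  ]
[232.68294231 137.4506588 ]
[233.05370862 145.83479091]
```

View pics/s12.png

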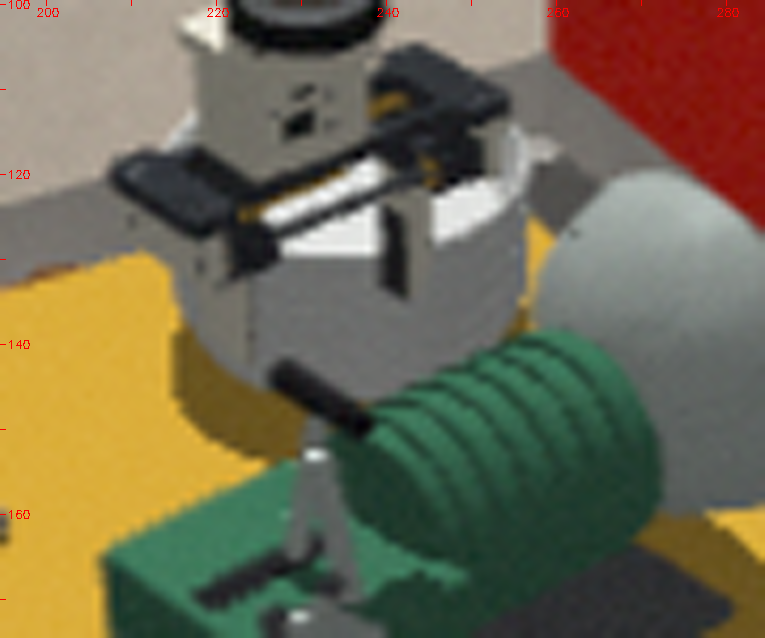

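```bash
python3 -m pendant '[[-1,[0.01,0.002,0.002],0],[-1,[0.015,0,0],0],[-1,[0.015,0,0],0],[-1,[0.012,0,0],0],[-1,[0.006,0,0],0],[-1,[0,0,0],0],[-1,[0,0,0],0]]'
python3 - <<'E'
from plan import *
plan((.608,.286,.192),10)
s=arm.snapshot('side')
cv2.imwrite('pics/side13.png',s)
crop(s,195,100,90,75,8.5,'pics/s13.png')
E
```

```text
time_s: 21.92
ee_pos: [0.6078, 0.2862, 0.1953]
tcp_rot: [-0.062, 0.705, 0.062, 0.704]
force: [0.0, 0.8, 0.4]
grip_width: 0.0921
t 21.92 pos [0.6078 0.2862 0.1953] jaw 10.0 down [-0. -0. -1.] F [0.  0.8 0.4] w 0.0921 q7 [-0.55  0.56  0.11  1.55 -0.07  1.04 -0.26]
TURN -0.0 deg SHIFT mm [ 3.3 -0.2  0.1] yaw-after axes y [-0.17  0.98 -0.  ] z [ 0.98  0.17 -0.  ]
```

View pics/s13.png

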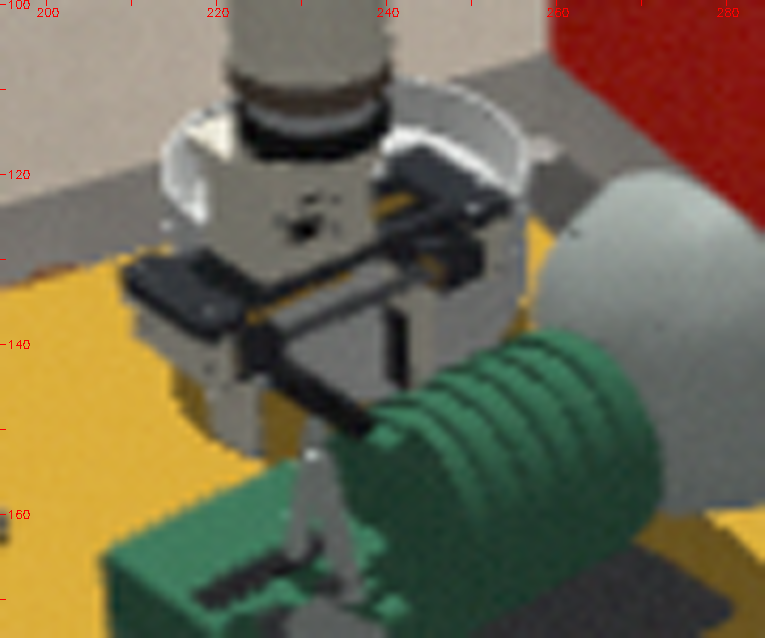

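Fingers straddle the bar. I'll lower 3 mm more and close.

```bash
python3 -m pendant '[[-1,[0.003,0,0],0],[1,[0,0,0],0],[1,[0,0,0],0],[1,[0,0,0],0],[1,[0,0,0],0],[1,[0,0,0],0],[1,[0,0,0],0],[1,[0,0,0],0],[1,[0,0,0],0],[1,[0,0,0],0],[1,[0,0,0],0],[1,[0,0,0],0]]' 25
python3 -c "
from plan import *
plan((.608,.286,.192),10)"
```

```text
time_s: 22.97
ee_pos: [0.6078, 0.2861, 0.1922]
tcp_rot: [-0.062, 0.705, 0.062, 0.704]
force: [-4.7, -1.6, -0.0]
grip_width: 0.0228
t 22.97 pos [0.6078 0.2861 0.1922] jaw 10.0 down [-0.001 -0.    -1.   ] F [-4.7 -1.6 -0. ] w 0.0228 q7 [-0.55  0.56  0.11  1.56 -0.07  1.03 -0.26]
TURN -0.0 deg SHIFT mm [ 0.2 -0.2  0.2] yaw-after axes y [-0.17  0.98 -0.  ] z [ 0.98  0.17 -0.  ]
```

```bash
python3 -m pendant '[[1,[0,0,0],0],[1,[0,0,0],0],[1,[0,0,0],0]]'
```

```text
time_s: 23.22
ee_pos: [0.6055, 0.2858, 0.1919]
tcp_rot: [-0.062, 0.706, 0.061, 0.702]
force: [-6.2, -2.0, 3.9]
grip_width: 0.0179
```

```bash
python3 -m pendant '[[1,[0,0,-0.006],0],[1,[0,0,-0.008],0],[1,[0,0,-0.008],0],[1,[0,0,-0.008],0],[1,[0,0,-0.008],0],[1,[0,0,-0.008],0],[1,[0,0,-0.008],0],[1,[0,0,-0.008],0],[1,[0,0,-0.006],0],[1,[0,0,0],0],[1,[0,0,0],0]]'
python3 -c "
from plan import *
plan((.608-.076*.985,.286-.076*.17,.19),10)"
```

```text
time_s: 24.13
ee_pos: [0.5465, 0.2739, 0.1955]
tcp_rot: [-0.06, 0.7, 0.062, 0.709]
force: [9.4, -1.1, 4.2]
grip_width: 0.0173
t 24.13 pos [0.5465 0.2739 0.1955] jaw 9.9 down [ 0.012  0.003 -1.   ] F [ 9.4 -1.1  4.2] w 0.0173 q7 [-0.59  0.45  0.1   1.73 -0.05  0.96 -0.29]
TURN -0.1 deg SHIFT mm [  5.3   1.5 -13.3] yaw-after axes y [-0.17  0.98  0.  ] z [0.98 0.17 0.01]
```

```bash
python3 -m pendant '[[1,[0.001,0,-0.005],0],[1,[0.001,0,-0.005],0],[1,[0,0,0],0]]'
python3 -m pendant '[[1,[0,0,-0.003],0],[1,[0,0,-0.002],0],[1,[0,0,0],0]]'
python3 -m pendant '[[1,[0,0,-0.002],0],[1,[0,0,0],0]]'
```

```text
time_s: 24.38
ee_pos: [0.5371, 0.272, 0.1938]
tcp_rot: [-0.06, 0.7, 0.062, 0.709]
force: [10.1, -1.7, 5.6]
grip_width: 0.0173
time_s: 24.63
ee_pos: [0.5326, 0.2711, 0.1929]
tcp_rot: [-0.06, 0.7, 0.061, 0.709]
force: [12.8, -0.4, -1.4]
grip_width: 0.0175
time_s: 24.8
ee_pos: [0.5309, 0.2707, 0.1925]
tcp_rot: [-0.06, 0.7, 0.061, 0.709]
force: [13.8, -0.2, -4.2]
grip_width: 0.0175
```

```bash
python3 -m pendant '[[1,[0,0,-0.002],0],[1,[0,0,0],0]]' 40
python3 -m pendant '[[1,[0,0,-0.002],0],[1,[0,0,0],0]]'
```

```text
time_s: 24.97
ee_pos: [0.5307, 0.2707, 0.1925]
tcp_rot: [-0.06, 0.698, 0.062, 0.711]
force: [20.0, 1.1, -8.6]
grip_width: 0.0171
time_s: 25.13
ee_pos: [0.5306, 0.2707, 0.1926]
tcp_rot: [-0.06, 0.697, 0.062, 0.712]
force: [24.9, 3.3, -14.0]
grip_width: 0.0166
```

```bash
python3 -m pendant '[[1,[0,0,0],0],[1,[0,0,0],0],[1,[0,0,0],0],[1,[0,0,0],0]]'
python3 - <<'E'
from plan import *
t=arm.snapshot('top');s=arm.snapshot('side')
cv2.imwrite('pics/top14.png',t);cv2.imwrite('pics/side14.png',s)
crop(s,195,100,120,90,6.5,'pics/s14.png')
E
```

```text
time_s: 25.47
ee_pos: [0.5306, 0.2707, 0.1925]
tcp_rot: [-0.06, 0.697, 0.062, 0.712]
force: [24.7, 3.0, -13.3]
grip_width: 0.0171
```

View pics/s14.png

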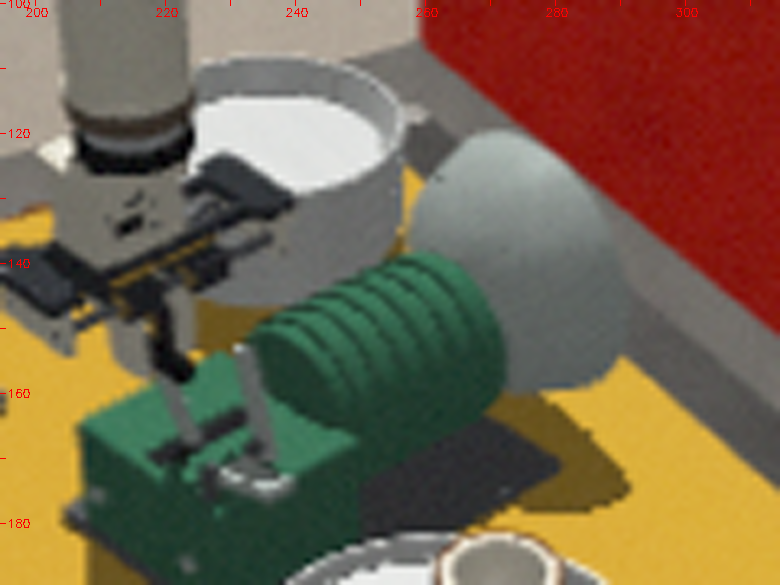

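View pics/top14.png

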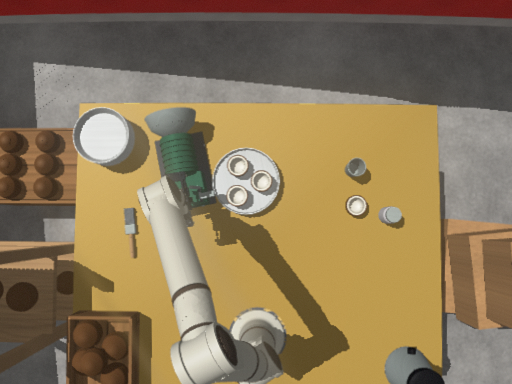

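The side view shows the bar at about (220,155) between the fingers, the lever leaning towards the robot and the catch still flipped. The top view shows three halves in the pan and the spare at (357,206). The tumbler, jar and brush have not moved, so I'm handing in while still holding the lever.

```bash
python3 -c "
from plant import arm
arm.sign_off(); o=arm.get_obs(); print(o['time_s'],o['ee_pos'],o['force'],o['grip_width'])"
```

```text
the job is handed in; nothing more can be done
the job is handed in; nothing more can be done
```

The job is handed in after about 25.6 s, with the gripper still holding the run lever at its stop.

- **Halves:** I put halves d and b into the pan beside a. In the last pictures all three lie flat, cut side up, and c is still on the table.
- **Catch:** I pushed it over towards the pan until it met its stop (about 27 N at the fingertip). The pictures show it still flipped after the lever was pulled.
- **Lever:** I gripped the bar and pulled it about 76 mm. At that point it stopped moving while the force rose from about 14 to 25 N, so I take it to be on its stop. It is held there with a 40 N grip setting, and a 0.3 s hold before hand-in showed no drift.
- **Bystanders:** The tumbler, jar and brush look unmoved.

One measurement disagreed. My estimates of the machine's pose from the pan, gearbox and lever differed by 5–10 mm, so I checked by camera before closing or pushing on each part. Nothing failed that I could see. After hand-in the arm gave no further readings, so the final second is unchecked.

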